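# Shut the control box and hold its key switch turned

## Task

Push the open door of the control box shut until it seats on its catch. Then take the key with the square bow from the wooden key block, push it fully home into the lock on top of the box (the pins are sticky, so wiggle it a little) and turn it a quarter turn clockwise to the stop. The switch is sprung and would turn back, so finish while still gripping the key, holding it home and fully turned; leave the round-bow key in its block and the other things where they lie.

Things in the scene. Friction and masses are not known exactly. Their poses are not given: they have to be found in the camera images.
- control_box: grey sheet-steel control box fixed to the bench, 140 (x) x 280 (y) x 110 mm high; place and yaw vary. Origin: centre of its underside; its x points from its front (robot side) to its back, y to its left, z up. Door over the left half of its front, key lock in its top at box-frame x 0, y -70 mm.
- door (a joint): door of the box: flat grey panel 130 wide, 94 high (8 to 102 mm above the bench), 8 mm thick, on a vertical hinge at the left end of the box's front; 0 = shut, grows as its free right edge swings out to the robot; starts at 0.45 to 0.8 rad. Stays where left; in the last 0.09 rad a sprung roller catch resists (5 to 15 N at the free edge), then keeps it shut.
- door_edge (a point): on the door's outer face at its free edge, 55 mm above the bench; the door's top edge is 47 mm higher: push there with the fingertips only. Its axes turn with the door: x is normal to the door and points into the box when shut, y points from here along the door to the hinge.
- door_hinge (a point): on the door's outer face at its hinge end, 55 mm above the bench, 130 mm from door_edge (the hinge line itself is 8 mm behind, at the door's inner face); same axes as door_edge. The door opens by turning clockwise seen from above.
- plug (a joint): turn of the brass lock plug, clockwise seen from above; 0 = rest, stop at 1.5 rad (a quarter turn). A spring turns it back (0.03 to 0.09 N m). Blocked until the key is within about 2 mm of home. Two sprung sticky pins in the slot and a sprung tumbler at its bottom resist the key with up to about 20 N. The blade has up to 0.1 rad play in the slot.
- keyway (a point): centre of the keyway's mouth in the flat brass plug face, 114 mm above the bench. Axes turn with the plug: z up, the slot runs along y: 18 mm long (y) x 6.6 wide (x), over 30 deep. A steel collar (inner radius 14.5, outer 23 mm) round the face stands 3 mm above it.
- square_key: the key for this lock, upright, 45 g: bow on top (see square_key_bow), below it a round steel flange of 11.5 mm radius, 4 mm thick, then a steel blade 5 thick (x) x 16 wide (y) x 30 mm long, tip rounded, pointing down (-z). Origin: centre of the flange's underside, which rests on the plug's face when fully home. Stands in either slot of the key block. Half a turn about z makes no difference.
- round_key: another key, not for this lock: same but with a black ROUND disc bow of 36 mm diameter (10 mm thick, centre 22 mm above the origin) and a 38 mm long blade. Stands in the other slot of the key block; leave it there.
- key_block: fixed beech block 56 (x) x 120 (y) x 50 mm high. Origin: centre of its underside. Two slots in its top at y = +30 and -30 mm, running along its y, hold the two keys upright, flange on the block's top; which key is in which slot varies.
- bolt: loose steel hex bolt, 56 mm long, lying on the bench; leave it alone
- wing_nut: loose wing nut, 40 mm wide, on the bench; leave it alone
- slip: loose dark brown strip 34 x 118 x 8 mm on the bench; leave it alone
- square_key_bow (a point): centre of the black SQUARE bow of that key, where to grip it across its thickness (x): 10 thick (x) x 34 wide (y) x 40 mm tall, from 4 to 44 mm above the key's origin; this point is 26 mm above the origin.

How it is judged:
On the way, in this order (a step that is already met when the one before it is completed fails the run):
1. the door is shut and seated on its catch, the key not yet in the lock (value of joint door below 0.02 rad and distance between square_key and keyway above 0.04 m), for 0.2 s.
2. the square key is fully home in the keyway, not yet turned (z of square_key in the frame of keyway below 0.0025 m and horizontal distance between square_key and keyway below 0.004 m and value of joint plug below 0.3 rad), for 0.1 s.
3. the key is turned a quarter (value of joint plug above 1.3 rad), for 0.2 s.
At the end, for the whole second after the job is handed in: Door within 0.02 rad of shut; square key home (flange within 3 mm of the plug's face and 4 mm of its centre, upright within 0.12 rad); plug turned more than 1.3 of its 1.5 rad; fingers still gripping the key with more than 2 N; all through the last second (value of joint plug above 1.3 rad and value of joint door below 0.02 rad and z of square_key in the frame of keyway below 0.003 m and horizontal distance between square_key and keyway below 0.004 m and angle between the z axis of square_key and the z axis of keyway, either way round below 0.12 rad and contact force between the fingers and square_key above 2 N); the arm keeps its last pose, push and grip.
It fails at once if the round key is pulled out or knocked over (distance of round_key from where it was at the start of the episode above 0.012 m).
It fails at once if a bystander is disturbed (distance of any of bolt, wing_nut, slip from where it was at the start of the episode above 0.03 m).
It also fails if it takes over 61 s, if anything falls off the work surface, if the arm or the gripper's body presses on something with over 40 N, if the wrist force passes 120 N, or if a joint passes its speed limit or range.

## Robot

A 7-joint arm with a two-finger parallel gripper is mounted at the origin on a cart in front of the work surface, level with it; the furniture and walls round the work are solid. World frame = base frame: x ahead of the robot, y to its left, z up, the work surface at z = 0. Lengths are in m, angles in rad, forces in N, time in s.
With the tool pointing down it reaches from about 0.425 to 0.95 m from the base axis. Payload 4.7 kg.
Tool frame: the origin (TCP) lies at the very end of the fingers, on their centre line; the grasp point (between the pads) lies 19 mm behind it; z points along the fingers, y is the line along which they close (so a half turn about z gives the same grasp; the last joint's range is limited). The gripper opens to 85 mm and grips with 20 to 120 N. Pads are 22 mm wide; open, the fingers measure 114 mm over their backs; the gripper's body (76 mm by 85 mm) begins 54 mm behind the grasp point. The pads swing forward as they close: fully open they stand 13 mm farther back than shut.
Start: joints at [-1.136, 0.469, -0.049, 1.532, 0.024, 1.141, -0.082], TCP at [0.302, 0.604, 0.231] pointing down, gripper open.
Joint ranges: [-2.59, 2.59], [-0.33, 1.99], [-1.39, 1.29], [0.1, 2.45], [-1.04, 4.18], [0.21, 1.99], [-2.66, 2.66]. Speed limits (rad/s): [2.57, 2.57, 3.14, 3.14, 3.14, 3.14, 3.14].

## Interface

Orientations are given as a unit quaternion [w, x, y, z].
In Python, from station import state, get_image, camera_params, finish_job gives the robot as it stands.
- The arm moves only by the tool move_arm, never from a script. Its argument "deltas" is a list of rows, each a list of 2 entries, a list of its own where there are three numbers: the shift along the tool's x, y, z in m, then the turn, a rotation vector about the tool's x, y, z in degrees. In form: [[[x, y, z], [rx, ry, rz]], ...]. A call has 1 to 12 rows; each row is the pose to reach, as a shift and turn from the pose commanded when the call began, along the tool's axes at that moment; what a row does not reach only later rows make up. A row lasts 1/12 s, in which the tool goes at most 41.7 mm and 7.16 degrees, less where a joint would pass 70% of its speed; a pose out of reach is approached as far as the arm can. A call with a gripper value outside its range is refused whole. "grip" is the gripper command: -1 is shut, 1 is fully open, values between are in proportion, set as the call begins (left out, the last holds). The fingers move at their own pace and stop on an object; the grip force is fixed at half the most. Time passes only in rows, so rows that repeat a pose let the fingers close. It gives the time, the measured TCP pose, the force, the opening and the grip force at its end, in the units of the state.
- state(): the state, without advancing time (a new reading comes with each control period).
- get_image(name): name is "scene" or "side" or "wrist"; returns the picture (400x640x3 uint8, blue, green, red); there is no depth.
- camera_params(name): a dict with "fx", "fy", "cx", "cy" (pixels), "view" (4x4, takes a point from world to camera coordinates). Camera axes: x right, y up, looking along -z (the intrinsics and any distortion apply to the point x, -y, -z); pixel columns grow to the right and rows downward; lengths in m; the calibration is good to about 2 mm. A picture is of the moment at which its call begins: read the wrist's pose just before it. camera_params takes no time and is no camera call; for the wrist camera it gives the pose at the moment of the call.
- finish_job(): hands the job in; it is judged then, once.
The state is a dict: "time": time; "qpos": joint angles; "dq": joint speeds; "joint_efforts": joint torques, N m; "position": TCP position; "tcp_rot": TCP orientation; "ft_force": force on the tool from outside, world axes, zero at the start; "wrist_torque": the same for the moment, N m; "finger_gap": finger opening in m; "grip_force": force on a finger pad.
Only numpy, scipy, OpenCV 4.12 (cv2) and the standard library are available. Lean on these libraries where they do the work, as an engineer would, in place of code of your own. Each camera call takes 0.05 s, during which the arm holds its last target. There are 200 camera calls.

## Working session

There is one attempt and no reset: what is moved stays moved. The work goes in short steps, Python scripts to look and compute and a tool call to move; the robot and the scene stay as the last step left them, time stands still between calls to the robot, and variables do not carry over. Pictures are saved under pics/ and viewed, at most 10 in all, crops included, and the job is handed in when it is done.

Besides the shell and the picture viewer there is one more tool, called after "Call:" in YAML: its name, and indented under it one key for each argument. move_arm: Moves the arm, as the interface text tells. Its arguments: {"type":"object","properties":{"deltas":{"type":"array"},"grip":{"type":"number"}},"required":["deltas"]}

```bash
ls; mkdir -p pics
python3 - <<'E'
from station import *
import cv2,numpy as np
s=state();print({k:np.round(v,4).tolist() for k,v in s.items()})
for n in("scene","side"):
    p=camera_params(n);print(n,{k:np.round(v,4).tolist() for k,v in p.items()})
    cv2.imwrite(f"pics/{n}0.png",get_image(n))
E
```

```text
pics
{'time': 0.0, 'qpos': [-1.1359, 0.4695, -0.0486, 1.5337, 0.0241, 1.141, -0.0823], 'dq': [-0.004, -0.0007, 0.001, -0.0001, 0.001, -0.0007, 0.0016], 'joint_efforts': [-0.0004, -51.0297, -0.0466, -23.7711, 0.0108, 0.0075, -0.0], 'position': [0.3017, 0.6032, 0.2302], 'tcp_rot': [-0.0002, 0.2298, 0.9732, -0.001], 'ft_force': [0.0657, -0.4258, -0.217], 'wrist_torque': [-0.0219, 0.008, -0.0276], 'grip_force': 0.0, 'finger_gap': 0.0852}
scene {'fx': 449.2672, 'fy': 449.2672, 'cx': 325.746, 'cy': 198.3026, 'view': [[-0.855, -0.5186, 0.007, 0.4792], [0.354, -0.5738, 0.7385, -0.2971], [-0.379, 0.6339, 0.6742, -1.0279], [0.0, 0.0, 0.0, 1.0]]}
side {'fx': 371.875, 'fy': 371.875, 'cx': 322.7338, 'cy': 197.4761, 'view': [[0.9995, -0.0229, -0.0232, -0.5798], [0.0302, 0.3808, 0.9242, -0.0849], [-0.0123, -0.9244, 0.3812, -0.9396], [0.0, 0.0, 0.0, 1.0]]}
```

View pics/scene0.png

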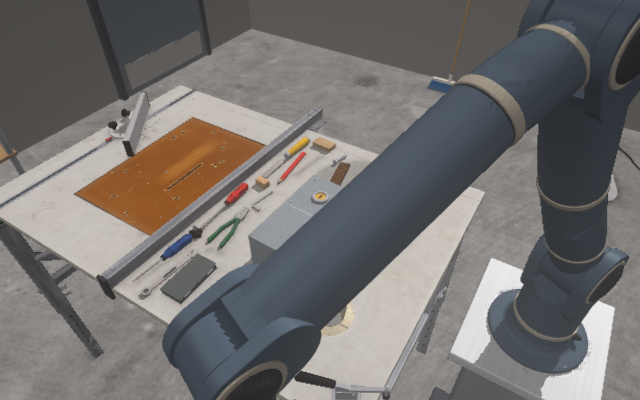

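View pics/side0.png

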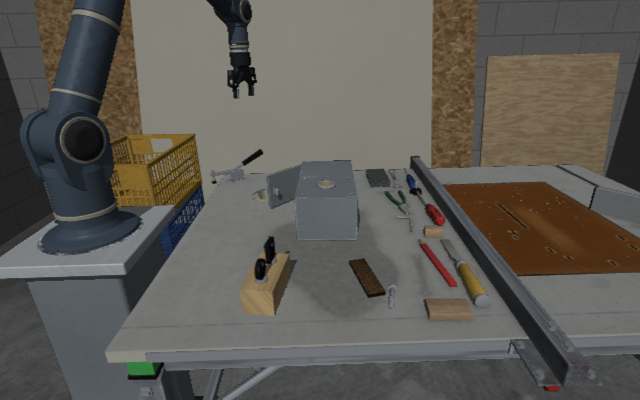

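The side view shows the box (297–357, 160–240), its lock at (326,184), the door open at (285,187), and the key block at (265,285) with two bows at (268,248) and (260,266). I'll zoom in there.

Run:
```python
import cv2
im=cv2.imread("pics/side0.png")
a=cv2.resize(im[150:245,255:365],None,fx=5,fy=5,interpolation=cv2.INTER_CUBIC)
b=cv2.resize(im[230:318,235:300],None,fx=5,fy=5,interpolation=cv2.INTER_CUBIC)
import numpy as np
o=np.zeros((475,800,3),np.uint8);o[:475,:550]=a[:, :550];o[:440,550:800]=b[:,:250]
for i in range(0,110,10): cv2.putText(o,str(255+i),(i*5,8),0,.3,(0,255,255));cv2.line(o,(i*5,8),(i*5,12),(0,255,255))
for i in range(0,95,10): cv2.putText(o,str(150+i),(0,i*5+3),0,.3,(0,255,255))
for i in range(0,50,10): cv2.putText(o,str(235+i),(550+i*5,8),0,.3,(0,0,255));cv2.line(o,(550+i*5,8),(550+i*5,12),(0,0,255))
for i in range(0,88,10): cv2.putText(o,str(230+i),(550,i*5+3),0,.3,(0,0,255))
cv2.imwrite("pics/z0.png",o)
```

```text
(no output)
```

View pics/z0.png

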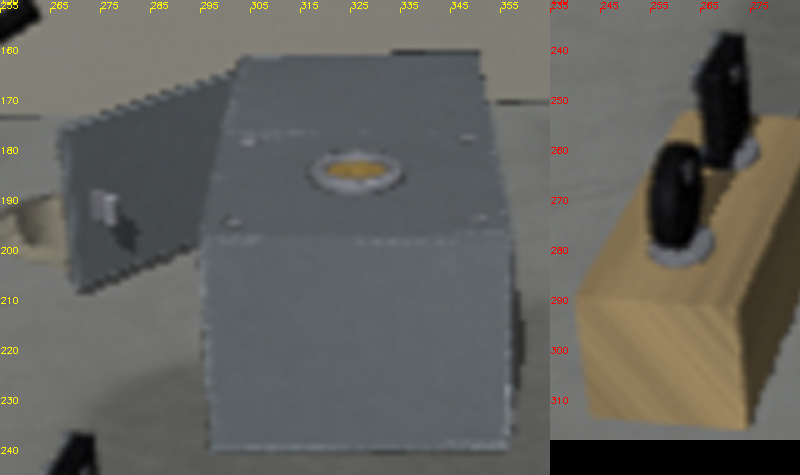

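Square key is in the far (+y) slot, round key near. Box top corners: (295.5,198), (356,196), (302,161.5), (351,160). Fit the poses to the corners.

```bash
cat > h.py <<'E'
import numpy as np, cv2
from scipy.optimize import least_squares
from scipy.spatial.transform import Rotation as R
def proj(P,p):
    c=np.asarray(P,float)@p["view"][:3,:3].T+p["view"][:3,3]
    return np.c_[p["cx"]+p["fx"]*c[:,0]/-c[:,2], p["cy"]-p["fy"]*c[:,1]/-c[:,2]]
def ray(uv,z,p):
    d=np.array([(uv[0]-p["cx"])/p["fx"],-(uv[1]-p["cy"])/p["fy"],-1.])
    V=np.asarray(p["view"]);o=-V[:3,:3].T@V[:3,3];d=V[:3,:3].T@d
    return o+d*(z-o[2])/d[2]
def place(L,q):
    L=np.asarray(L,float);c,s=np.cos(q[2]),np.sin(q[2])
    return np.c_[q[0]+c*L[:,0]-s*L[:,1],q[1]+s*L[:,0]+c*L[:,1],L[:,2]]
def fit(obs,q0):  # obs: (params, local pts, pixels)
    f=lambda q:np.concatenate([(proj(place(L,q),p)-np.asarray(u)).ravel() for p,L,u in obs])
    return least_squares(f,q0,loss="soft_l1")
E
python3 - <<'E'
from station import *
from h import *
p={k:np.asarray(v) for k,v in camera_params("side").items()}
np.set_printoptions(precision=4,suppress=True)
L=[[-.07,-.14,.11],[.07,-.14,.11],[-.07,.14,.11],[.07,.14,.11],[-.07,-.14,0],[.07,-.14,0],[0,-.07,.114]]
u=[[295.5,198],[356.5,196.5],[302.5,161.5],[351,160.5],[297,239.5],[356.5,239.5],[326,184]]
r=fit([(p,L,u)],[.58,.1,0]);print("box",r.x,np.round(r.fun,1))
b=r.x
L2=[[-.028,-.06,.05],[.028,-.06,.05],[-.028,-.06,0],[.028,-.06,0],[-.028,.06,.05],[.028,.06,.05],[0,-.03,.072],[0,.03,.076]]
u2=[[240.5,289],[273,291],[243,313],[274,315.5],[262,252.5],[287,253.5],[260,269.5],[269.5,250]]
r=fit([(p,L2,u2)],[.42,-.2,0]);print("block",r.x,np.round(r.fun,1))
print("lock",place([[0,-.07,.114]],b),"sqkey",place([[0,.03,.05],[0,-.03,.05]],r.x))
hl=place([[-.07,.14-.0,.055]],b)
for uv,z in(((267.5,175.5),.102),((270.5,208.5),.008)):
  print("door free",ray(uv,z,p))
print("hinge corner",place([[-.07,.14,.1]],b))
for n,uv in(("bolt",(392,297)),("slipA",(350,262)),("slipB",(384,295))):print(n,ray(uv,0.005,p))
E
```

```text
box [ 0.5931  0.0542 -0.04  ] [-1.2 -0.9  0.9 -0.3  0.2 -0.9 -0.3 -0.7 -0.2  1.1  0.3  0.4  0.  -0. ]
block [ 0.4731 -0.2783 -0.1603] [-0.7  0.2 -0.4  0.4  0.   0.4  0.8  0.3 -1.3 -0.5  1.7 -0.   0.2 -0.7
 -0.  -1.1]
lock [[ 0.5903 -0.0157  0.114 ]] sqkey [[ 0.4779 -0.2487  0.05  ]
 [ 0.4683 -0.3079  0.05  ]]
door free [0.437  0.0952 0.102 ]
door free [0.4384 0.0892 0.008 ]
hinge corner [[0.5288 0.1969 0.1   ]]
bolt [ 0.6964 -0.3087  0.005 ]
slipA [ 0.6324 -0.19    0.005 ]
slipB [ 0.6832 -0.3023  0.005 ]
```

```bash
cat > d.py <<'E'
# usage: d.py x y z yaw(deg of tool y in world)
import sys; from station import state; from h import *
def delta(x,y,z,yaw):
    s=state();q=s["tcp_rot"];Rc=R.from_quat([q[1],q[2],q[3],q[0]])
    a=np.deg2rad(yaw);Y=np.array([np.cos(a),np.sin(a),0]);Z=np.array([0,0,-1.])
    Rt=R.from_matrix(np.c_[np.cross(Y,Z),Y,Z])
    yc=Rc.as_matrix()[:,1]
    print("pos",np.round(s["position"],4),"yaw",np.round(np.degrees(np.arctan2(yc[1],yc[0])),2),"F",np.round(s["ft_force"],1),"q7",np.round(s["qpos"][6],2))
    print(np.round(Rc.inv().apply(np.array([x,y,z])-s["position"]),4).tolist(),np.round((Rc.inv()*Rt).as_rotvec(degrees=True),2).tolist())
if __name__=="__main__":delta(*map(float,sys.argv[1:]))
E
python3 d.py .43 .15 .23 -2.3
```

```text
pos [0.3017 0.6032 0.2304] yaw 63.43 F [-0.1  0.1 -0.7] q7 -0.08
[-0.3175, -0.348, 0.001] [-0.09, 0.06, 65.73]
```

Call:
move_arm:
  deltas:
    - [[-0.026, -0.029, 0.0], [0, 0, 5.5]]
    - [[-0.053, -0.058, 0.0], [0, 0, 11]]
    - [[-0.08, -0.087, 0.0], [0, 0, 16.5]]
    - [[-0.106, -0.116, 0.0], [0, 0, 22]]
    - [[-0.132, -0.145, 0.0], [0, 0, 27.5]]
    - [[-0.16, -0.174, 0.0], [0, 0, 33]]
    - [[-0.186, -0.203, 0.0], [0, 0, 38.5]]
    - [[-0.212, -0.232, 0.0], [0, 0, 44]]
    - [[-0.239, -0.261, 0.0], [0, 0, 49.5]]
    - [[-0.265, -0.29, 0.0], [0, 0, 55]]
    - [[-0.292, -0.319, 0.0], [0, 0, 60.5]]
    - [[-0.3175, -0.348, 0.0], [-0.1, 0, 65.7]]
  grip: -1

```text
time: 1.1
position: [0.4302, 0.1484, 0.2312]
tcp_rot: [0.0, 0.723, 0.691, 0.001]
ft_force: [1.6, 1.0, -0.5]
finger_gap: -0.0
grip_force: 0.0
```

```bash
python3 d.py .43 .15 .07 -2.3
python3 - <<'E'
from station import *
import cv2
cv2.imwrite("pics/w1.png",get_image("wrist"))
E
```

```text
pos [0.4302 0.1484 0.2312] yaw -2.54 F [ 1.6  1.  -0.5] q7 -0.42
[0.0014, -0.0005, 0.1612] [0.08, -0.07, -0.24]
```

View pics/w1.png

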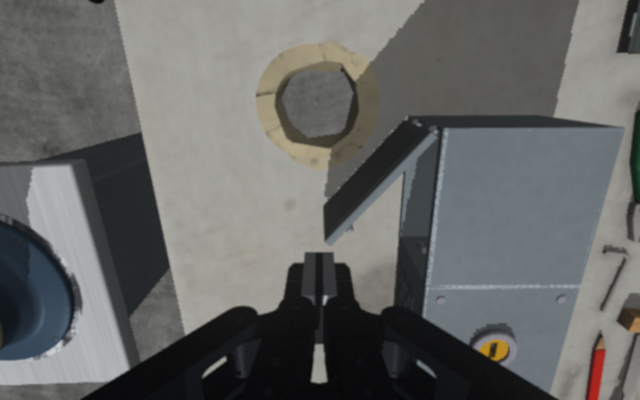

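Wrist view: door top outer edge runs (408,120) to (325,208), free corner (330,243); box top corners (437,128), (622,128), seam y=0 at (430,287); lock at (493,348) with its slot along the box's y.

Run:
```python
from station import *
from h import *
np.set_printoptions(precision=4,suppress=True)
p={k:np.asarray(v) for k,v in camera_params("wrist").items()}
np.save("w1cam.npy",p,allow_pickle=True)
for n,uv,z in(("hinge out",(408,120),.102),("free out",(324,210),.102),("free in",(330,243),.102),("boxFL",(440,128),.11),("boxBL",(622,128),.11),("lock",(492,350),.114),("lockcollar",(494,348),.117),("ring",(318,105),.01),("ringlow",(318,165),.01),("finger",(319,255),.231)):print(n,ray(uv,z,p))
```

```text
hinge out [0.5058 0.1917 0.102 ]
free out [0.436 0.12  0.102]
free in [0.4397 0.0884 0.102 ]
boxFL [0.5285 0.1852 0.11  ]
boxBL [0.6681 0.1771 0.11  ]
lock [ 0.5897 -0.0286  0.114 ]
lockcollar [ 0.5896 -0.0234  0.117 ]
ring [0.4356 0.2014 0.01  ]
ringlow [0.4319 0.1379 0.01  ]
finger [0.433 0.147 0.231]
```

Call:
move_arm:
  deltas:
    - [[0.006, -0.005, 0.04], [0, 0, 0]]
    - [[0.006, -0.005, 0.08], [0, 0, 0]]
    - [[0.006, -0.005, 0.12], [0, 0, 0]]
    - [[0.006, -0.005, 0.158], [0, 0, 0]]
    - [[0.006, -0.005, 0.158], [0, 0, 0]]

```text
time: 1.57
position: [0.4205, 0.1548, 0.0674]
tcp_rot: [-0.002, 0.721, 0.693, -0.006]
ft_force: [-1.4, -0.1, -0.5]
finger_gap: -0.0
grip_force: 0.0
```

```bash
python3 d.py .47 .115 .073 -2.3;python3 d.py .502 .09 .073 -2.3
python3 - <<'E'
from station import *
from h import *
import cv2
im=get_image("side"); cv2.imwrite("pics/s2.png",im)
w=cv2.imread("pics/w1.png")
a=cv2.resize(w[100:260,300:450],None,fx=3,fy=3,interpolation=cv2.INTER_CUBIC)
b=cv2.resize(im[140:240,255:365],(350,318),interpolation=cv2.INTER_CUBIC)
o=np.zeros((480,800,3),np.uint8);o[:,:450]=a;o[:318,450:]=b
cv2.imwrite("pics/z1.png",o)
E
```

```text
pos [0.4205 0.1548 0.0674] yaw -2.24 F [-1.4 -0.1 -0.5] q7 -0.31
[-0.0379, 0.051, -0.006] [-0.64, 0.39, 0.07]
pos [0.4205 0.1548 0.0674] yaw -2.24 F [-1.4 -0.1 -0.5] q7 -0.31
[-0.0616, 0.0839, -0.0062] [-0.64, 0.39, 0.07]
```

View pics/z1.png

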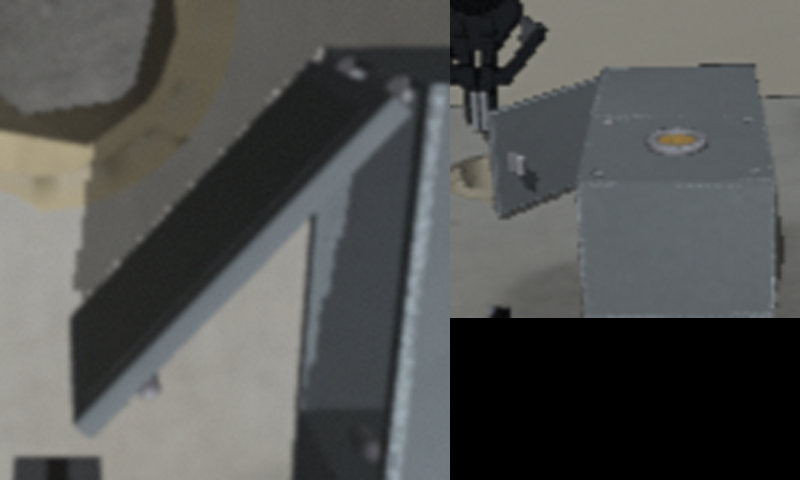

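The dark band is the door's outer face, bright strip its top edge; the free top corner is at (325,241). The tool stands clear outside it. Push now.

Call:
move_arm:
  deltas:
    - [[-0.008, 0.008, -0.003], [0, 0, 0]]
    - [[-0.016, 0.016, -0.003], [0, 0, 0]]
    - [[-0.024, 0.025, -0.003], [0, 0, 0]]
    - [[-0.032, 0.034, -0.003], [0, 0, 0]]
    - [[-0.04, 0.043, -0.003], [0, 0, 0]]
    - [[-0.047, 0.051, -0.003], [0, 0, 0]]
    - [[-0.053, 0.058, -0.003], [0, 0, 0]]
    - [[-0.059, 0.064, -0.003], [0, 0, 0]]
    - [[-0.064, 0.069, -0.003], [0, 0, 0]]
    - [[-0.068, 0.074, -0.003], [0, 0, 0]]
    - [[-0.07, 0.079, -0.003], [0, 0, 0]]

```text
time: 2.53
position: [0.4924, 0.0867, 0.0749]
tcp_rot: [-0.009, 0.72, 0.694, -0.006]
ft_force: [-27.6, 12.2, 18.4]
finger_gap: 0.0001
grip_force: 15.1
```

```bash
python3 d.py .51 .08 .073 -2.3
```

```text
pos [0.4924 0.0867 0.0749] yaw -2.15 F [-27.6  12.2  18.4] q7 -0.1
[-0.006, 0.0179, 0.0015] [-1.21, -0.21, 0.15]
```

Call:
move_arm:
  deltas:
    - [[0, 0.003, 0], [0, 0, 0]]
    - [[0, 0.006, 0], [0, 0, 0]]
    - [[0, 0.009, 0], [0, 0, 0]]
    - [[0, 0.009, 0], [0, 0, 0]]

```text
time: 2.87
position: [0.5023, 0.0849, 0.0748]
tcp_rot: [-0.007, 0.72, 0.694, -0.006]
ft_force: [-16.9, 4.3, 11.6]
finger_gap: 0.0
grip_force: 8.9
```

```bash
python3 d.py .51 .08 .073 -2.3
python3 - <<'E'
from station import *
import cv2
im=get_image("side")
cv2.imwrite("pics/s3.png",cv2.resize(im[130:245,225:365],None,fx=4,fy=4,interpolation=cv2.INTER_CUBIC))
E
```

```text
pos [0.5023 0.0849 0.0748] yaw -2.13 F [-16.9   4.3  11.6] q7 -0.09
[-0.0046, 0.0079, 0.0016] [-1.04, -0.07, 0.17]
```

View pics/s3.png

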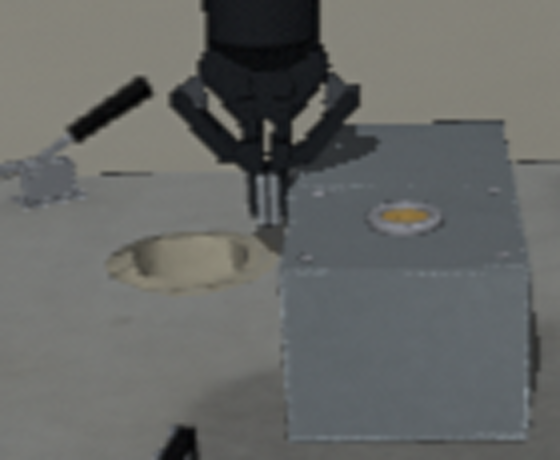

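Door is almost shut (slight shadow at the edge, about (292,190)); keep pushing until it seats hard.

Call:
move_arm:
  deltas:
    - [[0, 0.003, 0], [0, 0, 0]]
    - [[0, 0.006, 0], [0, 0, 0]]
    - [[0, 0.006, 0], [0, 0, 0]]

```text
time: 3.17
position: [0.5023, 0.0847, 0.0742]
tcp_rot: [-0.012, 0.72, 0.694, -0.011]
ft_force: [-30.2, 4.5, 22.9]
finger_gap: -0.0001
grip_force: 15.9
```

Call:
move_arm:
  deltas:
    - [[0, 0.003, 0], [0, 0, 0]]
    - [[0, 0.006, 0], [0, 0, 0]]
    - [[0, 0.006, 0], [0, 0, 0]]

```text
time: 3.42
position: [0.5023, 0.0846, 0.0739]
tcp_rot: [-0.016, 0.72, 0.694, -0.015]
ft_force: [-43.7, 4.7, 36.5]
finger_gap: 0.0002
grip_force: 23.0
```

Position stays at x = 0.5023 while the force climbs: seated. Back off, lift, and go to look at the lock and the keys.

Call:
move_arm:
  deltas:
    - [[0, -0.03, 0], [0, 0, 0]]
    - [[0, -0.05, 0], [0, 0, 0]]
    - [[0, -0.05, -0.04], [0, 0, 0]]
    - [[0, -0.05, -0.08], [0, 0, 0]]
    - [[0, -0.05, -0.12], [0, 0, 0]]
    - [[0, -0.04, -0.16], [0, 0, 0]]
    - [[0, -0.03, -0.18], [0, 0, 0]]
    - [[0, -0.03, -0.18], [0, 0, 0]]
  grip: -1

```text
time: 4.08
position: [0.4973, 0.084, 0.2619]
tcp_rot: [0.003, 0.721, 0.693, 0.006]
ft_force: [1.5, 0.3, 0.2]
finger_gap: -0.0001
grip_force: 0.0
```

```bash
python3 d.py .59 -.08 .26 -2.3
```

```text
pos [0.4973 0.084  0.2619] yaw -2.3 F [1.5 0.3 0.2] q7 -0.22
[-0.1602, 0.0992, 0.0025] [0.75, -0.27, 0.0]
```

Call:
move_arm:
  deltas:
    - [[-0.03, 0.02, 0], [0, 0, 0]]
    - [[-0.06, 0.04, 0], [0, 0, 0]]
    - [[-0.09, 0.06, 0], [0.4, 0, 0]]
    - [[-0.12, 0.075, 0], [0.7, -0.3, 0]]
    - [[-0.14, 0.09, 0.001], [0.7, -0.3, 0]]
    - [[-0.155, 0.097, 0.002], [0.7, -0.3, 0]]
    - [[-0.16, 0.099, 0.002], [0.7, -0.3, 0]]
    - [[-0.16, 0.099, 0.002], [0.7, -0.3, 0]]
    - [[-0.16, 0.099, 0.002], [0.7, -0.3, 0]]
    - [[-0.16, 0.099, 0.002], [0.7, -0.3, 0]]
  grip: 1

```text
time: 4.92
position: [0.5846, -0.0781, 0.2539]
tcp_rot: [-0.003, 0.72, 0.694, -0.005]
ft_force: [-0.0, 0.2, -1.1]
finger_gap: 0.0853
grip_force: 0.0
```

```bash
python3 d.py .478 -.31 .25 -9.2
python3 - <<'E'
from station import *
from h import *
import cv2
p=camera_params("wrist");im=get_image("wrist");np.save("w2cam.npy",p,allow_pickle=True)
cv2.imwrite("pics/w2.png",im)
h=cv2.cvtColor(im,cv2.COLOR_BGR2HSV);m=cv2.inRange(h,(15,120,120),(35,255,255))
n,l,s,c=cv2.connectedComponentsWithStats(m)
for i in range(1,n):
  if s[i,4]>150:print(s[i],c[i])
V=np.asarray(p["view"]);print(-V[:3,:3].T@V[:3,3],V[2,:3])
E
```

```text
pos [ 0.5846 -0.0781  0.2539] yaw -2.15 F [-0.   0.2 -1.1] q7 0.18
[-0.2357, -0.0978, 0.0058] [-0.67, 0.22, 7.05]
[307  94  36  34 786] [324.63358779 110.73409669]
[529 142  39  20 588] [547.99659864 151.69217687]
[513 275  28  66 749] [526.74899866 309.56742323]
[215 284  22  78 743] [223.34051144 323.34858681]
[ 237  287   27   79 1294] [251.07341577 325.36553323]
[0.58996399 0.00600089 0.39567976] [0.02408557 0.32845343 0.94421302]
```

View pics/w2.png

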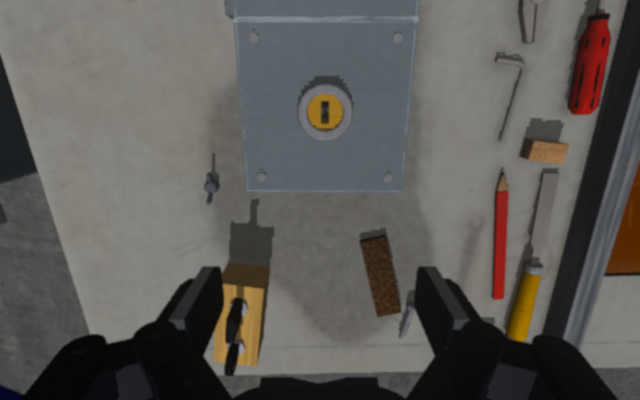

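Wrist view: lock collar centre (326,111), slot vertical in the image; box top front-right corner (247,191), back-right (404,191); wing nut (212,182), slip (380,275), bolt (407,315), key block around (242,320).

```bash
cat > boxfit.py <<'E'
from station import *
from h import *
np.set_printoptions(precision=4,suppress=True)
g=lambda p:{k:np.asarray(v) for k,v in p.items()}
ps=g(camera_params("side"));pw=g(np.load("w2cam.npy",allow_pickle=True).item())
L=[[-.07,-.14,.11],[.07,-.14,.11],[-.07,.14,.11],[.07,.14,.11],[-.07,-.14,0],[.07,-.14,0],[0,-.07,.116]]
u=[[295.5,198],[356.5,196.5],[302.5,161.5],[351,160.5],[297,239.5],[356.5,239.5],[326,184]]
Lw=[[-.07,-.14,.11],[.07,-.14,.11],[0,-.07,.114],[-.07,0,.11],[.07,0,.11]];uw=[[247,191.5],[404,191.5],[325,111.5],[236,18],[418,17.5]]
r=fit([(ps,L,u)],[.58,.1,0]);print("side",r.x)
r=fit([(pw,Lw,uw)],[.58,.1,0]);print("wrist",r.x,np.round(r.fun,1),place([[0,-.07,.114]],r.x))
r=fit([(ps,L,u),(pw,Lw,uw)],[.58,.1,0]);print("both",r.x,np.round(r.fun,1),place([[0,-.07,.114]],r.x))
print("wing",ray((212,182),.01,pw),"bolt",ray((407,315),.006,pw),"slip",ray((362,235),.008,pw),ray((398,312),.008,pw))
im=cv2.imread("pics/w2.png");h=cv2.cvtColor(im,cv2.COLOR_BGR2GRAY)[95:130,308:344]
m=(h<70).astype(np.uint8);n,l,s,c=cv2.connectedComponentsWithStats(m)
i=np.argmin(np.hypot(*(c[1:]-[17,16]).T))+1;print("slot",s[i],c[i]+[308,95],cv2.minAreaRect(np.argwhere(l==i)[:,::-1].astype(np.float32)))
E
python3 boxfit.py
```

```text
side [ 0.5931  0.0534 -0.0399]
wrist [ 0.5933  0.0524 -0.0339] [-0.4  1.5  0.1  1.8  0.4  1.  -3.  -1.2  1.2 -1.7] [[ 0.591  -0.0176  0.114 ]]
both [ 0.5934  0.0524 -0.0355] [-0.8 -0.5  1.4 -0.1  0.1 -0.7 -0.3 -0.6  0.1  1.6  0.8  0.7  0.3 -0.5
 -0.7  1.4 -0.1  1.8  0.4  0.9 -2.9 -1.5  1.2 -1.6] [[ 0.5909 -0.0175  0.114 ]]
wing [ 0.4539 -0.1019  0.01  ] bolt [ 0.6956 -0.302   0.006 ] slip [ 0.6328 -0.1778  0.008 ] [ 0.6826 -0.2952  0.008 ]
slot [ 13   6   8  22 150] [324.7733 111.62  ] ((16.5, 16.5), (21.0, 7.0), 90.0)
```

Call:
move_arm:
  deltas:
    - [[-0.036, -0.018, 0], [0, 0, 1]]
    - [[-0.072, -0.036, 0], [0, 0, 2]]
    - [[-0.108, -0.054, 0], [0, 0, 3]]
    - [[-0.144, -0.072, 0], [-0.3, 0, 4.5]]
    - [[-0.18, -0.085, 0], [-0.5, 0, 6]]
    - [[-0.2, -0.093, 0.002], [-0.7, 0.2, 7]]
    - [[-0.21, -0.098, 0.002], [-0.7, 0.2, 7]]
    - [[-0.215, -0.098, 0.002], [-0.7, 0.2, 7]]
    - [[-0.215, -0.098, 0.002], [-0.7, 0.2, 7]]
    - [[-0.215, -0.098, 0.002], [-0.7, 0.2, 7]]
    - [[-0.215, -0.098, 0.002], [-0.7, 0.2, 7]]

```text
time: 5.88
position: [0.4801, -0.2885, 0.254]
tcp_rot: [0.001, 0.761, 0.649, 0.0]
ft_force: [0.7, -0.3, -0.2]
finger_gap: 0.0854
grip_force: 0.0
```

```bash
python3 d.py .478 -.249 .1 -9.2
python3 - <<'E'
from station import *
from h import *
import cv2
p=camera_params("wrist");im=get_image("wrist");np.save("w3cam.npy",p,allow_pickle=True)
cv2.imwrite("pics/w3.png",im)
pp={k:np.asarray(v) for k,v in p.items()}
print(proj([[.4779,-.2487,.094],[.4683,-.3079,.094]],pp))
E
```

```text
pos [ 0.4801 -0.2885  0.254 ] yaw -9.03 F [ 0.7 -0.3 -0.2] q7 0.49
[0.0387, -0.0086, 0.154] [0.09, 0.02, 0.17]
[[308.54463679 136.27993707]
 [308.90894916 200.11246784]]
```

View pics/w3.png

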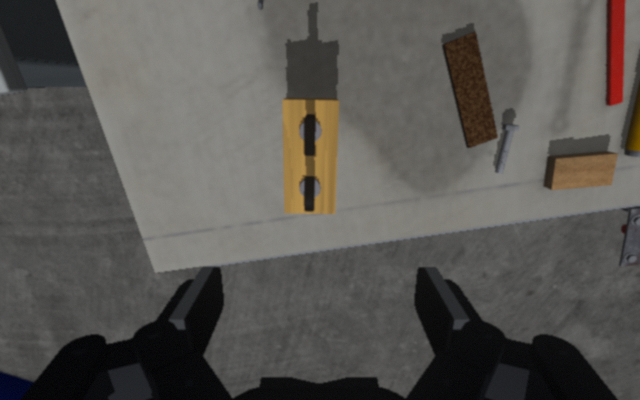

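Wrist view: block top corners (283,99), (339,99), (284.5,213), (334.5,213); square key (larger bow, 34 wide) in the far slot, flange (310.5,129); round key flange (310,187), clear of it. Fit.

```bash
cat > blk.py <<'E'
from station import *
from h import *
np.set_printoptions(precision=4,suppress=True)
g=lambda p:{k:np.asarray(v) for k,v in p.items()}
ps=g(camera_params("side"));pw=g(np.load("w3cam.npy",allow_pickle=True).item())
L2=[[-.028,-.06,.05],[.028,-.06,.05],[-.028,-.06,0],[.028,-.06,0],[-.028,.06,.05],[.028,.06,.05],[0,-.03,.072],[0,.03,.076]]
u2=[[240.5,289],[273,291],[243,313],[274,315.5],[262,252.5],[287,253.5],[260,269.5],[269.5,250]]
L=[[-.028,.06,.05],[.028,.06,.05],[-.028,-.06,.05],[.028,-.06,.05],[0,.03,.054],[0,-.03,.054]]
u=[[283,99],[339,99.5],[284.5,213],[335,213],[310.5,129],[310,187]]
r=fit([(pw,L,u)],[.47,-.28,-.16]);print("wrist",r.x,np.round(r.fun,1),place([[0,.03,.05]],r.x))
r=fit([(pw,L,u),(ps,L2,u2)],[.47,-.28,-.16]);print("both",r.x,np.round(r.fun,1),place([[0,.03,.05]],r.x))
im=cv2.imread("pics/w3.png");G=cv2.cvtColor(im,cv2.COLOR_BGR2GRAY)
for y in(118,124,134,140,146,150):
    x=np.where(G[y,295:328]<50)[0]+295;print(y,x.min(),x.max())
print(proj(place([[-.005,.013,.094],[.005,.013,.094],[-.005,.047,.094],[.005,.047,.094]],r.x),pw))
E
python3 blk.py
```

```text
wrist [ 0.4736 -0.2783 -0.1732] [-0.7 -0.7  0.4 -0.3 -0.1 -0.6  0.4  0.1  0.   1.2  0.   0.7] [[ 0.4788 -0.2488  0.05  ]]
both [ 0.4735 -0.2783 -0.1712] [-0.9 -0.6  0.2 -0.3 -0.1 -0.6  0.5  0.1 -0.1  1.3  0.   0.7 -0.7  0.
 -0.6  0.5 -0.   0.3  0.6  0.4 -0.7 -0.6  2.3  0.1  0.3 -0.7  0.4 -1.1] [[ 0.4786 -0.2488  0.05  ]]
118 305 314
124 305 314
134 305 313
140 305 313
146 305 314
150 305 314
[[303.7499 155.0889]
 [314.8135 155.2451]
 [303.7506 116.5211]
 [315.2311 116.6903]]
```

```bash
python3 d.py .4788 -.2488 .15 -9.85
```

```text
pos [ 0.48   -0.2888  0.2541] yaw -9.05 F [ 0.1 -0.  -0.5] q7 0.49
[0.0393, -0.0076, 0.104] [0.09, 0.03, 0.8]
```

Call:
move_arm:
  deltas:
    - [[0.02, -0.004, 0.02], [0, 0, 0.8]]
    - [[0.039, -0.0076, 0.05], [0, 0, 0.8]]
    - [[0.0393, -0.0076, 0.08], [0, 0, 0.8]]
    - [[0.0393, -0.0076, 0.104], [0, 0, 0.8]]
    - [[0.0393, -0.0076, 0.104], [0, 0, 0.8]]
    - [[0.0393, -0.0076, 0.104], [0, 0, 0.8]]
    - [[0.0393, -0.0076, 0.104], [0, 0, 0.8]]

```text
time: 6.52
position: [0.4789, -0.2513, 0.1515]
tcp_rot: [0.002, 0.766, 0.643, 0.001]
ft_force: [0.4, -0.8, 0.4]
finger_gap: 0.0854
grip_force: 0.0
```

```bash
python3 d.py .4788 -.2488 .063 -9.85
```

```text
pos [ 0.4789 -0.2513  0.1515] yaw -10.03 F [ 0.4 -0.8  0.4] q7 0.47
[0.0026, -0.0009, 0.0885] [0.22, 0.11, -0.19]
```

Call:
move_arm:
  deltas:
    - [[0.0026, 0, 0.03], [0.2, 0.1, 0]]
    - [[0.0026, 0, 0.06], [0.2, 0.1, 0]]
    - [[0.0026, 0, 0.08], [0.2, 0.1, 0]]
    - [[0.0026, 0, 0.0885], [0.2, 0.1, 0]]
    - [[0.0026, 0, 0.0885], [0.2, 0.1, 0]]
    - [[0.0026, 0, 0.0885], [0.2, 0.1, 0]]
    - [[0.0026, 0, 0.0885], [0.2, 0.1, 0]]

```text
time: 7.1
position: [0.4797, -0.2495, 0.0636]
tcp_rot: [0.001, 0.766, 0.642, 0.001]
ft_force: [1.2, -0.3, 0.8]
finger_gap: 0.0855
grip_force: 0.0
```

```bash
python3 d.py .4788 -.2488 .063 -9.85
```

```text
pos [ 0.4797 -0.2495  0.0636] yaw -10.08 F [ 1.2 -0.3  0.8] q7 0.55
[0.0005, -0.001, 0.0006] [0.11, 0.02, -0.23]
```

Close on the key.

Call:
move_arm:
  deltas:
    - [[0, -0.001, 0], [0, 0, 0]]
    - [[0, -0.001, 0], [0, 0, 0]]
    - [[0, -0.001, 0], [0, 0, 0]]
    - [[0, -0.001, 0], [0, 0, 0]]
    - [[0, -0.001, 0], [0, 0, 0]]
    - [[0, -0.001, 0], [0, 0, 0]]
    - [[0, -0.001, 0], [0, 0, 0]]
    - [[0, -0.001, 0], [0, 0, 0]]
    - [[0, -0.001, 0], [0, 0, 0]]
    - [[0, -0.001, 0], [0, 0, 0]]
  grip: -1

```text
time: 7.93
position: [0.4774, -0.2485, 0.0619]
tcp_rot: [-0.001, 0.766, 0.642, -0.0]
ft_force: [0.3, 0.5, 3.4]
finger_gap: 0.009
grip_force: 58.7
```

```bash
python3 d.py .4788 -.2488 .18 -9.85
```

```text
pos [ 0.4774 -0.2485  0.0619] yaw -10.07 F [0.3 0.5 3.4] q7 0.55
[-0.0, 0.0012, -0.1181] [-0.08, -0.03, -0.22]
```

Call:
move_arm:
  deltas:
    - [[0, 0, -0.02], [0, 0, 0]]
    - [[0, 0, -0.045], [0, 0, 0]]
    - [[0, 0, -0.08], [0, 0, 0]]
    - [[0, 0, -0.115], [0, 0, 0]]
    - [[0, 0, -0.14], [0, 0, 0]]
    - [[0, 0, -0.14], [0, 0, 0]]
    - [[0, 0, -0.14], [0, 0, 0]]

```text
time: 8.52
position: [0.4781, -0.2487, 0.2027]
tcp_rot: [0.0, 0.766, 0.642, 0.0]
ft_force: [0.1, 0.5, -1.5]
finger_gap: 0.0092
grip_force: 60.6
```

```bash
python3 d.py .5909 -.0175 .2 -2.03
```

```text
pos [ 0.4781 -0.2487  0.2027] yaw -10.06 F [ 0.1  0.5 -1.5] q7 0.43
[0.2473, 0.0707, 0.0029] [0.06, -0.02, -8.03]
```

Call:
move_arm:
  deltas:
    - [[0.03, 0.008, 0], [0, 0, -1]]
    - [[0.06, 0.016, 0], [0, 0, -2]]
    - [[0.09, 0.025, 0], [0, 0, -3]]
    - [[0.12, 0.034, 0], [0, 0, -4]]
    - [[0.15, 0.043, 0], [0, 0, -5]]
    - [[0.18, 0.052, 0], [0, 0, -6]]
    - [[0.21, 0.06, 0], [0, 0, -7]]
    - [[0.235, 0.067, 0.002], [0, 0, -8]]
    - [[0.247, 0.0707, 0.003], [0, 0, -8]]
    - [[0.247, 0.0707, 0.003], [0, 0, -8]]
    - [[0.247, 0.0707, 0.003], [0, 0, -8]]
    - [[0.247, 0.0707, 0.003], [0, 0, -8]]

```text
time: 9.52
position: [0.5892, -0.0201, 0.198]
tcp_rot: [-0.001, 0.721, 0.693, -0.001]
ft_force: [-0.1, 0.3, -0.8]
finger_gap: 0.0091
grip_force: 60.5
```

```bash
python3 d.py .5909 -.0175 .18 -2.03
python3 - <<'E'
from station import *
from h import *
import cv2
np.set_printoptions(precision=4,suppress=True)
p={k:np.asarray(v) for k,v in camera_params("side").items()}
pos=state()["position"];im=get_image("side")
print("tip",proj([pos-[0,0,.042],pos-[0,0,.012],[.5909,-.0175,.117]],p))
w=get_image("wrist")
a=cv2.resize(im[120:200,285:365],(400,400),interpolation=cv2.INTER_CUBIC)
b=cv2.resize(w[120:400,180:460],(400,400),interpolation=cv2.INTER_CUBIC)
cv2.imwrite("pics/z4.png",np.hstack([a,b]))
E
```

```text
pos [ 0.5892 -0.0201  0.198 ] yaw -2.26 F [-0.1  0.3 -0.8] q7 0.1
[0.0027, 0.0017, 0.018] [-0.2, 0.04, -0.23]
tip [[325.2573 167.7779]
 [324.989  155.3549]
 [326.2734 183.0594]]
```

View pics/z4.png

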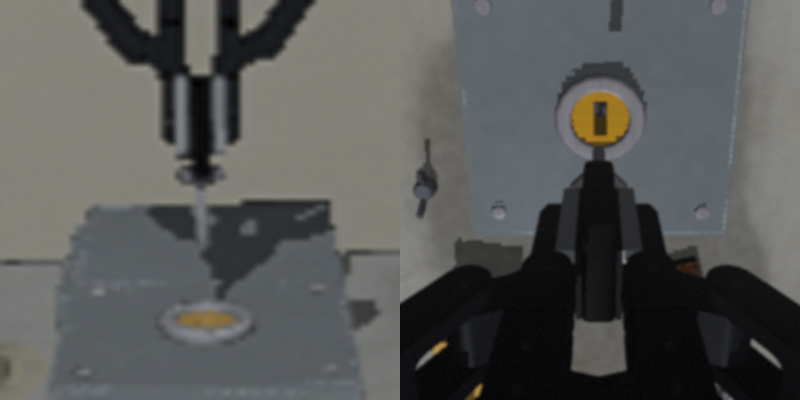

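Key held straight in the fingers: blade tip at about (326,169) in the side picture, as predicted; plug at about (320,202) in the wrist picture with slot unobstructed. Measure the plug finely.

```bash
cat > plug.py <<'E'
from station import *
from h import *
np.set_printoptions(precision=4,suppress=True)
def meas(im,p,box):
    x0,y0,x1,y1=box
    h=cv2.cvtColor(im,cv2.COLOR_BGR2HSV);m=np.zeros(im.shape[:2],np.uint8)
    m[y0:y1,x0:x1]=cv2.inRange(h,(15,120,90),(35,255,255))[y0:y1,x0:x1]
    n,l,s,c=cv2.connectedComponentsWithStats(m);i=1+np.argmax(s[1:,4])
    pts=cv2.convexHull(np.argwhere(l==i)[:,::-1].astype(np.int32))
    e=cv2.fitEllipse(pts)
    print("plug",s[i],np.round(e[0],1),np.round(e[1],1),ray(e[0],.114,p))
    m2=np.zeros_like(m);cv2.fillConvexPoly(m2,pts,1);m2=cv2.erode(m2,np.ones((5,5)))
    q=np.argwhere((m2>0)&(m==0))[:,::-1].astype(np.float32);r=cv2.minAreaRect(q)
    print("slot",r,ray(q.mean(0),.114,p))
    P=np.array([ray(x,.114,p)[:2] for x in cv2.boxPoints(r)]);E=P[1]-P[0],P[2]-P[1];k=max(E,key=np.linalg.norm)
    print("slotdir deg from y",np.degrees(np.arctan2(-k[0],k[1])),[np.linalg.norm(e) for e in E])
if __name__=="__main__":
    g=lambda p:{k:np.asarray(v) for k,v in p.items()}
    meas(cv2.imread("pics/w2.png"),g(np.load("w2cam.npy",allow_pickle=True).item()),(295,80,360,145))
    p=g(camera_params("wrist"));im=get_image("wrist");cv2.imwrite("pics/w4.png",im)
    meas(im,p,(290,160,350,240))
E
python3 plug.py
```

```text
plug [307  94  36  35 839] [324.6 111.8] [35.3 36.3] [ 0.5903 -0.017   0.114 ]
slot ((324.5, 111.5), (21.0, 7.0), 90.0) [ 0.5903 -0.0168  0.114 ]
slotdir deg from y 178.42407247796808 [np.float64(0.005603468393159709), np.float64(0.016485012536374292)]
plug [300 185  40  36 999] [319.5 202.9] [37.  40.5] [ 0.5904 -0.0171  0.114 ]
slot ((319.5, 202.5), (21.0, 7.0), 90.0) [ 0.5904 -0.0167  0.114 ]
slotdir deg from y 178.0050515980876 [np.float64(0.004925056314905064), np.float64(0.01584711948500499)]
```

```bash
python3 d.py .59 -.0173 .162 -2.0
```

```text
pos [ 0.5897 -0.0198  0.1988] yaw -2.27 F [ 0.4  0.6 -0.1] q7 0.1
[0.0025, 0.0002, 0.0368] [-0.1, -0.01, -0.27]
```

Call:
move_arm:
  deltas:
    - [[0.0025, 0.0002, 0.015], [-0.1, 0, -0.3]]
    - [[0.0025, 0.0002, 0.03], [-0.1, 0, -0.3]]
    - [[0.0025, 0.0002, 0.0368], [-0.1, 0, -0.3]]
    - [[0.0025, 0.0002, 0.0368], [-0.1, 0, -0.3]]
    - [[0.0025, 0.0002, 0.0368], [-0.1, 0, -0.3]]
    - [[0.0025, 0.0002, 0.0368], [-0.1, 0, -0.3]]

```text
time: 10.17
position: [0.5911, -0.0157, 0.1628]
tcp_rot: [0.0, 0.718, 0.696, 0.001]
ft_force: [0.7, 0.1, 0.2]
finger_gap: 0.0089
grip_force: 60.5
```

```bash
python3 d.py .59 -.0173 .148 -2.0
```

```text
pos [ 0.5911 -0.0157  0.1628] yaw -1.82 F [0.7 0.1 0.2] q7 0.12
[-0.0016, -0.0011, 0.0148] [0.09, -0.04, 0.18]
```

Call:
move_arm:
  deltas:
    - [[-0.0016, -0.001, 0.003], [0, 0, 0.2]]
    - [[-0.0016, -0.001, 0.006], [0, 0, 0.2]]
    - [[-0.0016, -0.001, 0.009], [0, 0, 0.2]]
    - [[-0.0016, -0.001, 0.012], [0, 0, 0.2]]
    - [[-0.0016, -0.001, 0.014], [0, 0, 0.2]]
    - [[-0.0016, -0.001, 0.014], [0, 0, 0.2]]

```text
time: 10.67
position: [0.5893, -0.0166, 0.1473]
tcp_rot: [-0.0, 0.719, 0.695, -0.0]
ft_force: [0.1, -0.5, 0.5]
finger_gap: 0.0089
grip_force: 60.5
```

```bash
python3 d.py .59 -.0173 .126 -2.0
```

```text
pos [ 0.5893 -0.0166  0.1473] yaw -1.96 F [ 0.1 -0.5  0.5] q7 0.13
[-0.0007, 0.0007, 0.0213] [-0.03, -0.03, 0.04]
```

Tip is 9 mm inside the slot with no force. Press on with a small wiggle.

Call:
move_arm:
  deltas:
    - [[0, 0, 0.004], [0, 0, 0]]
    - [[0, 0, 0.008], [0, 0, 0]]
    - [[0, 0, 0.012], [0, 0, 1.5]]
    - [[0, 0, 0.015], [0, 0, -1.5]]
    - [[0, 0, 0.018], [0, 0, 1.5]]
    - [[0, 0, 0.021], [0, 0, -1.5]]
    - [[0, 0, 0.022], [0, 0, 0]]

```text
time: 11.25
position: [0.5905, -0.0168, 0.1266]
tcp_rot: [0.001, 0.719, 0.695, 0.001]
ft_force: [-1.7, 0.1, 6.9]
finger_gap: 0.0094
grip_force: 61.7
```

```bash
python3 d.py .59 -.0173 .126 -2.0
```

```text
pos [ 0.5905 -0.0168  0.1266] yaw -1.95 F [-1.7  0.1  6.9] q7 0.15
[-0.0005, -0.0005, 0.0005] [0.14, -0.06, 0.05]
```

Call:
move_arm:
  deltas:
    - [[0, 0, 0.003], [0, 0, 1.5]]
    - [[0, 0, 0.005], [0, 0, -1.5]]
    - [[0, 0, 0.007], [0, 0, 1.5]]
    - [[0, 0, 0.007], [0, 0, -1.5]]
    - [[0, 0, 0.007], [0, 0, 0]]

```text
time: 11.67
position: [0.591, -0.0169, 0.1256]
tcp_rot: [-0.0, 0.719, 0.695, 0.003]
ft_force: [-13.9, 1.6, 41.2]
finger_gap: 0.0091
grip_force: 66.8
```

Call:
move_arm:
  deltas:
    - [[0, 0, 0.003], [0, 0, 1.5]]
    - [[0, 0, 0.003], [0, 0, -1.5]]
    - [[0, 0, 0.003], [0, 0, 0]]

```text
time: 11.92
position: [0.5913, -0.0169, 0.1253]
tcp_rot: [-0.0, 0.719, 0.695, 0.003]
ft_force: [-20.2, 2.2, 58.0]
finger_gap: 0.009
grip_force: 69.5
```

Hard stop at z = 0.1253 (key height matches home). Ease the side load, keep pressing, and turn.

Call:
move_arm:
  deltas:
    - [[0, -0.002, -0.003], [0, 0, 0]]
    - [[0, -0.002, -0.003], [0, 0, 0]]
    - [[0, -0.002, -0.003], [0, 0, 6]]
    - [[0, -0.002, -0.003], [0, 0, 12]]
    - [[0, -0.002, -0.003], [0, 0, 18]]
    - [[0, -0.002, -0.003], [0, 0, 24]]

```text
time: 12.42
position: [0.591, -0.0173, 0.1255]
tcp_rot: [0.001, 0.849, 0.528, 0.004]
ft_force: [-8.6, 0.4, 36.2]
finger_gap: 0.0092
grip_force: 66.5
```

```bash
python3 d.py .5905 -.0168 .126 -90; python3 -c "
from station import state;print(state()['wrist_torque'])"
```

```text
pos [ 0.591  -0.0173  0.1255] yaw -26.32 F [-8.6  0.4 36.2] q7 -0.21
[0.0002, -0.0007, -0.0005] [0.11, -0.53, 63.68]
[0.08006703 2.01044139 0.10873644]
```

Call:
move_arm:
  deltas:
    - [[0, 0, 0], [0, 0, 6]]
    - [[0, 0, 0], [0, 0, 12]]
    - [[0, 0, 0], [0, 0, 18]]
    - [[0, 0, 0], [0, 0, 24]]
    - [[0, 0, 0], [0, 0, 30]]
    - [[0, 0, 0], [0, 0, 36]]
    - [[0, 0, 0], [0, 0, 42]]
    - [[0, 0, 0], [0, 0, 48]]
    - [[0, 0, 0], [0, 0, 54]]
    - [[0, 0, 0], [0, 0, 60]]
    - [[0, 0, 0], [0, 0, 64]]
    - [[0, 0, 0], [0, 0, 64]]

```text
time: 13.42
position: [0.5908, -0.0178, 0.1254]
tcp_rot: [-0.001, 1.0, -0.001, 0.004]
ft_force: [-9.7, 1.8, 41.2]
finger_gap: 0.009
grip_force: 67.3
```

```bash
python3 d.py .5905 -.0168 .126 -90; python3 -c "
from station import state;print(state()['wrist_torque'])"
```

```text
pos [ 0.5908 -0.0178  0.1254] yaw -90.14 F [-9.7  1.8 41.2] q7 -1.14
[-0.0003, -0.001, -0.0006] [-0.15, -0.4, -0.14]
[0.33695786 2.34099903 0.05097066]
```

Call:
move_arm:
  deltas:
    - [[0, 0, 0], [0, 0, 4]]
    - [[0, 0, 0], [0, 0, 8]]
    - [[0, 0, 0], [0, 0, 8]]
    - [[0, 0, 0], [0, 0, 8]]

```text
time: 13.75
position: [0.591, -0.0174, 0.1254]
tcp_rot: [-0.002, 0.998, -0.069, 0.004]
ft_force: [-8.7, 2.2, 40.7]
finger_gap: 0.009
grip_force: 67.2
```

```bash
python3 d.py .5905 -.0168 .126 -90; python3 -c "
from station import *
import cv2
print(state()['wrist_torque'])
a=get_image('side')[110:210,275:375];cv2.imwrite('pics/z5.png',cv2.resize(a,(600,600),interpolation=cv2.INTER_CUBIC))"
```

```text
pos [ 0.591  -0.0174  0.1254] yaw -97.92 F [-8.7  2.2 40.7] q7 -1.25
[-0.0006, -0.0005, -0.0006] [-0.21, -0.41, -7.92]
[0.46346003 2.2729234  0.35149597]
```

View pics/z5.png

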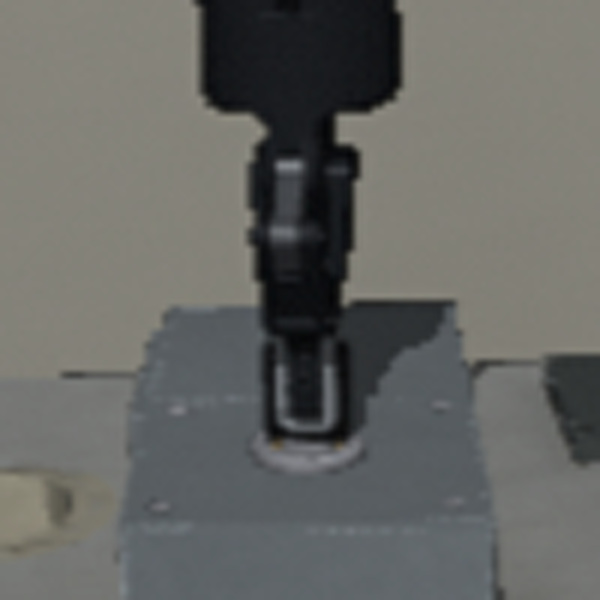

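The side view shows the bow broadside at about (307,390), flange down in the collar, and no door edge left of the box. Wrist torque rose to 0.35 N m, well above the spring, so the plug is at its stop. Hand in.

```bash
python3 -c "
from station import *
print(finish_job())"
```

```text
the job is handed in; nothing more can be done
None
```

The job is handed in, with no verdict returned: the door is seated on its catch, and the square key is home in the lock, turned to the stop and still gripped; nothing else was touched.

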